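Take the spice jar out and hang the one-sided caddy level on its hook

ROBOT

A 6-joint arm with a two-finger parallel gripper is mounted at the origin on a cart in front of the work surface, level with it; the furniture and walls round the work are solid. World frame = base frame: x ahead of the robot, y to its left, z up, the work surface at z = 0. Lengths are in m, angles in rad, forces in N, time in s.
With the tool pointing down it reaches from about 0.25 to 0.775 m from the base axis. Payload 4 kg.
Tool frame: the origin (TCP) lies at the very end of the fingers, on their centre line; the grasp point (between the pads) lies 19 mm behind it (robot.hold_point_z is the distance from the TCP to the grasp point, in m); z points along the fingers, y is the line along which they close (so a half turn about z gives the same grasp; the last joint's range is limited). The gripper opens to 94 mm and grips with 3 to 60 N. Pads are 16 mm wide; open, the fingers measure 119 mm over their backs; the gripper's body (75 mm by 177 mm) begins 78 mm behind the grasp point.
Start: joints at [-1.21, 0.087, 1.371, -0, 1.684, -0.103], TCP at [0.246, -0.492, 0.206] pointing down, gripper open.
Joint ranges: [-3.1, 3.1], [-0.76, 2.03], [0.27, 2.55], [-1.08, 4.22], [0.17, 2.65], [-2.57, 2.57]. Speed limits (rad/s): [2.79, 2.79, 3.14, 3.14, 3.14, 3.14].

INTERFACE

Orientations are given as [roll, pitch, yaw] about the fixed x, y, z axes, in that order (R = Rz(yaw) Ry(pitch) Rx(roll)).
In Python, from bench import robot gives the robot as it stands.
- The arm moves only by the tool carry_out, never from a script. Its argument "steps" is a list of rows, each a list of 3 entries, a list of its own where there are three numbers: the shift along the tool's x, y, z in m, then the turn about the tool's z in units of 10 degrees (1.0 is 10 degrees), then the closure, from -1 (fully open) to 1 (shut). In form: [[[tx, ty, tz], roll, jaw], ...]. A call has 1 to 10 rows; each row is the pose to reach, as a shift and turn from the pose commanded when the call began, along the tool's axes at that moment; what a row does not reach only later rows make up. A row lasts 1/8 s, in which the tool goes at most 62.5 mm and 10.7 degrees, less where a joint would pass 70% of its speed; a pose out of reach is approached as far as the arm can. A call with a gripper value outside its range is refused whole. The fingers move at their own pace and stop on an object; the grip force is fixed at half the most. Time passes only in rows, so rows that repeat a pose let the fingers close. It gives the time, the measured TCP pose, the force, the opening and the grip force at its end, in the units of the state.
- robot.get_obs(): the state, without advancing time (a new reading comes with each control period).
- robot.snapshot(name): name is "scene" or "side" or "wrist"; returns a dict with "image" (384x512x3 uint8, red, green, blue), "z_map" (384x512 float32, m along the optical axis (not along the pixel's ray), 0 where there is no reading), "mtx" (3x3 intrinsics, pixels), "R" (3x3) and "t" (3): a world point X has camera coordinates R X + t. Camera axes: x right, y down, z forward; pixel columns grow to the right and rows downward; lengths in m; the calibration is good to about 2 mm. A picture is of the moment at which its call begins.
- robot.close_job(): hands the job in; it is judged then, once.
The state is a dict: "time": time; "joint_positions": joint angles; "qvel": joint speeds; "joint_torque": joint torques, N m; "tool_pos": TCP position; "ee_rot": TCP orientation; "wrist_force": force on the tool from outside, world axes, zero at the start; "wrist_torque": the same for the moment, N m; "width": finger opening in m; "finger_force": force on a finger pad.
Only numpy, scipy, OpenCV 4.12 (cv2) and the standard library are available. Lean on these libraries where they do the work, as an engineer would, in place of code of your own. Each camera call takes 0.05 s, during which the arm holds its last target. There are 200 camera calls.

TASK

Take the spice jar out of the wooden caddy and stand it upright on the round cork trivet, leaving the food tin in its pocket. Then carry the caddy, kept about level, to the hook of the steel stand and hang it by the notch in its handle that lets it hang level with the tin's weight at one end; lower it onto the hook and let go gently so that it neither drops nor swings. Leave the short glass between them where it is.

Things in the scene. Friction and masses are not known exactly. Their poses are not given: they have to be found in the camera images.
- caddy: Light-wood caddy 92 (x) x 300 (y) x 164 mm, 0.5 kg, symmetric; origin: centre of its underside, z up, y lengthwise. Square pockets at its ends. Between them a handle frame 14 mm thick in x, y = -55 to 55 mm: grip rail z = 112 to 164; below it a slot open along x, 88 mm wide, z = 54 to 112, with 3 notches in its ceiling at y = 30, 0, -30. With the tin alone the mass centre is 26-34 mm off, tin side
- notch_left (a point): Ceiling of the notch at y = +30 mm, z = 112 mm of the caddy; axes as the caddy's. Rounded lands 6 mm deep part the notches; the hook has about 4 mm play either way in one. The laden caddy's mass centre lies some 70 mm lower.
- notch_right (a point): Ceiling of the like notch at y = -30 mm, z = 112 mm of the caddy; axes as the caddy's.
- pocket_left (a point): Floor centre of the caddy's +y pocket (y = +105, z = 8 mm of the caddy); the pocket is 82 x 82 mm inside, its walls end at z = 36 mm.
- pocket_right (a point): Floor centre of the like -y pocket (y = -105, z = 8 mm of the caddy).
- spice_jar: Clear spice jar with white cap, 47 mm across, 98 mm tall, about 0.12 kg, standing in one pocket of the caddy (either one). Origin: centre of its underside, z up. Grip it by the top 30 mm.
- tin: Low round food tin, 75 mm across, 58 mm tall, about 0.20 kg, standing in the caddy's other pocket, where it stays. Origin: centre of its underside, z up.
- trivet: Round cork trivet, 110 mm across, 10 mm thick, fixed to the table. Origin: centre of its underside.
- stand: Fixed steel stand: base 100 x 120 x 14 mm, post 16 mm thick and 279 mm tall; origin under the post at table height. A round hook arm, 10 mm thick, axis at z = 240 mm, reaches out level along the stand's own -x; its end turns up at x = -110 mm (front face x = -115, top z = 257 mm, 12 mm above the arm's top). A stop collar 18 mm across ends at x = -69 mm.
- hook_seat (a point): Top of the hook arm midway between the upturned end and the collar (stand x = -87 mm, z = 245 mm); axes as the stand's. Hung right, a notch ceiling rests here with the 14 mm thick handle across the arm (caddy's y along the stand's y, either way round).
- glass_cup: Short clear glass, 76 mm across, 86 mm tall, empty, a loose bystander between the caddy and the trivet. Origin: centre of its underside.
Things that resemble listed ones, but are neither listed nor needed, are in the scene too. Leave any green look-alike of the spice_jar alone. There is more than one size of the trivet; the job needs the larger.

How it is judged:
By the outcome, as a careful person would: the job done as asked, in the order asked, and still so for the second after the job is handed in, with the robot touching nothing.
It also fails if it takes over 72 s, if anything falls off the work surface, if the arm or the gripper's body presses on something with over 40 N, if the wrist force passes 120 N, or if a joint passes its speed limit or range.

## Working session

There is one attempt and no reset: what is moved stays moved. The work goes in short steps, Python scripts to look and compute and a tool call to move; the robot and the scene stay as the last step left them, time stands still between calls to the robot, and variables do not carry over. Pictures are saved under pics/ and viewed, at most 10 in all, crops included, and the job is handed in when it is done.

Besides the shell and the picture viewer there is one more tool, called after "Call:" by a JSON object that holds its "method" and its "body". carry_out: Moves the arm, as the interface text tells. Its arguments: {"type":"object","properties":{"steps":{"type":"array","items":{"type":"array"}}},"required":["steps"]}

```bash
mkdir -p pics; ls
python3 - <<'E'
from bench import robot
import cv2,numpy as np
o=robot.get_obs();print(o)
ims=[]
for n in("scene","side"):
    s=robot.snapshot(n);np.savez(f"{n}0.npz",**s)
    print(n,s["mtx"].round(1).tolist(),s["R"].round(3).tolist(),s["t"].round(3).tolist())
    cv2.imwrite(f"pics/{n}0.png",cv2.resize(s["image"][:,:,::-1],(800,600)))
E
```

```text
pics
{'time': 0.0, 'joint_positions': array([-1.21012785e+00,  8.79559261e-02,  1.37224218e+00, -3.30892417e-05,
        1.68357519e+00, -1.03110811e-01]), 'qvel': array([-0.0007972 , -0.00131726, -0.00068253, -0.00149647, -0.00053115,
       -0.00070637]), 'joint_torque': array([ 8.09630660e-05, -3.40187359e+01, -3.02423072e+01,  7.17314403e-02,
        3.30611563e-02, -1.76494054e-04]), 'tool_pos': array([ 0.24582063, -0.49140393,  0.20430979]), 'ee_rot': array([-3.13942021e+00, -1.91736475e-04,  4.63775387e-01]), 'wrist_force': array([ 0.32686818,  0.1893777 , -0.54303986]), 'wrist_torque': array([ 0.03887891, -0.01531554, -0.03024045]), 'finger_force': 0.0, 'width': 0.0939756495872938}
scene [[432.3, 0.0, 254.4], [0.0, 432.3, 190.4], [0.0, 0.0, 1.0]] [[0.703, -0.711, -0.011], [-0.533, -0.516, -0.671], [0.472, 0.477, -0.741]] [-0.303, 0.395, 1.142]
side [[444.5, 0.0, 256.0], [0.0, 444.5, 192.6], [0.0, 0.0, 1.0]] [[0.931, -0.365, -0.001], [-0.311, -0.79, -0.528], [0.192, 0.492, -0.849]] [-0.465, 0.281, 1.384]
```

View pics/scene0.png

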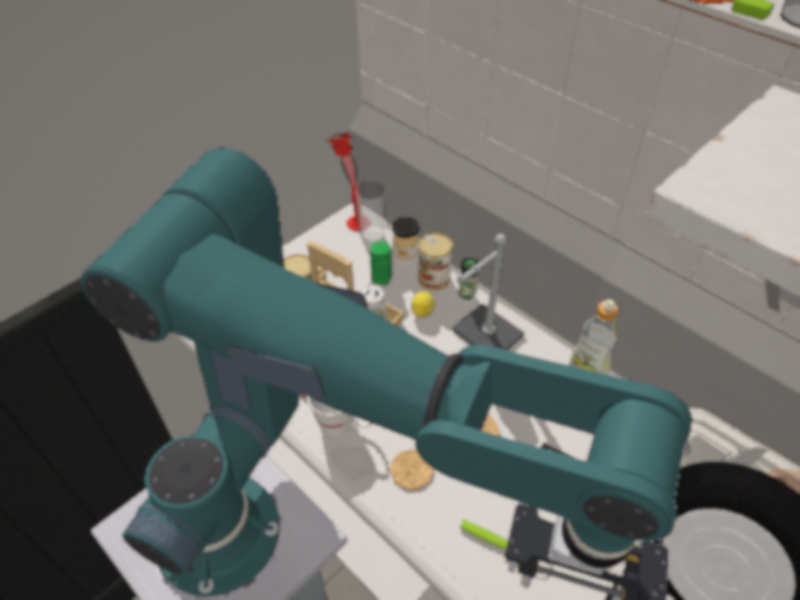

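View pics/side0.png

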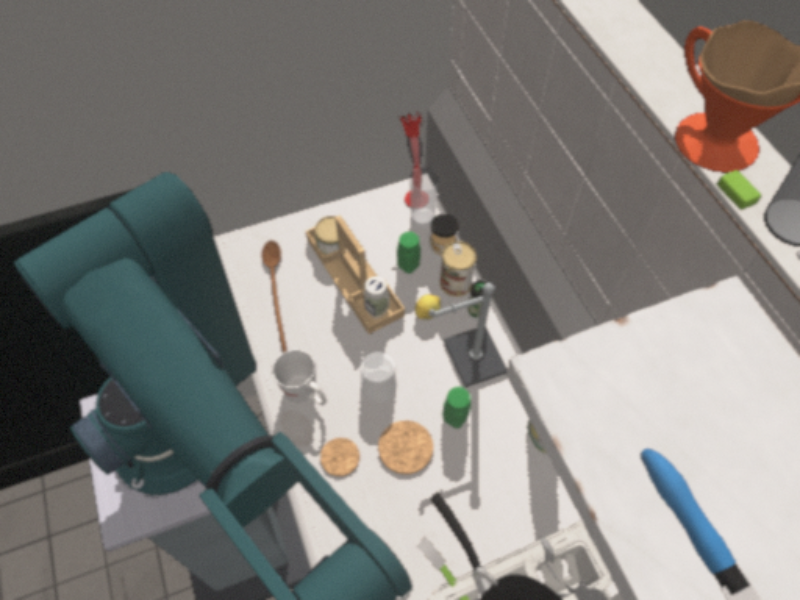

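The side view (800x600 px) shows the caddy from (320,230) to (390,320). The tin is at (330,235) in its far pocket and the white-capped jar at (376,293) in its near pocket. Candidates for the jar are the white cap at (376,293) and green look-alikes at (408,252) and (457,407). The white one in the caddy fits. The trivets are at (340,457), small, and (405,447), larger, so the larger one fits. The glass is at (378,375). The stand's post top is at (487,290) and its hook end at (435,312).

```bash
cat > h.py <<'E'
import numpy as np,cv2
from bench import robot
def cloud(s):
    K,R,t=s["mtx"],s["R"],s["t"];z=s["z_map"].astype(float)
    v,u=np.mgrid[:z.shape[0],:z.shape[1]]
    c=np.stack([(u-K[0,2])/K[0,0]*z,(v-K[1,2])/K[1,1]*z,z],-1)
    P=(c-t)@R; P[z==0]=np.nan
    return P
def ray(s,u,v,h):
    K,R,t=s["mtx"],s["R"],s["t"]
    d=R.T@np.array([(u-K[0,2])/K[0,0],(v-K[1,2])/K[1,1],1]);C=-R.T@t
    return C+d*(h-C[2])/d[2]
def rect(p): # xy metres
    r=cv2.minAreaRect((p[:,:2]*1000).astype(np.float32));return r
E
python3 - <<'E'
from h import *
s=dict(np.load("side0.npz"));P=cloud(s);im=s["image"]
f=0.64
def reg(n,u0,u1,v0,v1,z0,z1,m=None):
    a=[int(q*f) for q in(u0,u1,v0,v1)]
    p=P[a[2]:a[3],a[0]:a[1]].reshape(-1,3);c=im[a[2]:a[3],a[0]:a[1]].reshape(-1,3).astype(int)
    k=(p[:,2]>z0)&(p[:,2]<z1)
    if m is not None:k&=m(c)
    p=p[k]
    if len(p)<5: print(n,len(p));return
    print(n,len(p),"mean",p.mean(0).round(3),"minmax",p.min(0).round(3),p.max(0).round(3),"rect",[np.round(q,1) for q in rect(p)])
reg("caddy all",295,410,210,335,.02,.3)
reg("rail",295,410,205,335,.15,.18)
reg("jar top",355,400,265,320,.095,.12)
reg("tin top",310,350,205,260,.055,.08)
reg("post",470,505,275,310,.262,.3)
reg("arm",425,490,285,325,.225,.265)
reg("base",435,515,320,390,.008,.02)
tr=lambda c:(c[:,0]-c[:,2]>50)
reg("trivet",370,440,412,480,-.005,.02,tr)
reg("small",315,362,430,480,-.005,.02,tr)
reg("glass",350,405,345,410,.03,.12)
reg("table",550,560,560,570,-.1,.1)
reg("table2",400,420,340,350,-.1,.1)
crop=im[100:345,180:340]
cr=cv2.resize(crop[:,:,::-1],None,fx=2.4,fy=2.4,interpolation=cv2.INTER_CUBIC)
hm=P[100:345,180:340,2];hm=cv2.applyColorMap((np.clip(np.nan_to_num(hm),0,.3)/.3*255).astype(np.uint8),cv2.COLORMAP_JET)
hm=cv2.resize(hm,None,fx=2.4,fy=2.4,interpolation=cv2.INTER_NEAREST)
cv2.imwrite("pics/c0.png",np.hstack([cr,hm]))
E
```

```text
caddy all 1601 mean [0.487 0.216 0.072] minmax [0.411 0.082 0.02 ] [0.615 0.386 0.17 ] rect [array([523.7, 245.2]), array([181.2, 306.5]), np.float64(9.4)]
rail 148 mean [0.48  0.234 0.162] minmax [0.466 0.181 0.15 ] [0.494 0.292 0.17 ] rect [array([480.3, 237.4]), array([ 15.3, 112.4]), np.float64(9.7)]
jar top 172 mean [0.496 0.137 0.105] minmax [0.475 0.107 0.095] [0.52  0.194 0.115] rect [array([498.8, 149.6]), array([85.2, 43.8]), np.float64(84.3)]
tin top 240 mean [0.457 0.335 0.063] minmax [0.429 0.258 0.055] [0.486 0.38  0.078] rect [array([455.2, 320.2]), array([122.2,  56.2]), np.float64(86.5)]
post 48 mean [ 0.65  -0.053  0.274] minmax [ 0.642 -0.063  0.265] [ 0.66  -0.04   0.284] rect [array([650.7, -51.4]), array([18.3, 20.4]), np.float64(23.5)]
arm 159 mean [ 0.597 -0.052  0.244] minmax [ 0.537 -0.06   0.227] [ 0.651 -0.042  0.265] rect [array([594.5, -50.5]), array([ 15.9, 114.3]), np.float64(88.6)]
base 860 mean [ 0.651 -0.056  0.014] minmax [ 0.601 -0.129  0.008] [0.753 0.042 0.02 ] rect [array([663.1, -49.1]), array([147.5, 159.7]), np.float64(75.6)]
trivet 928 mean [ 0.438 -0.185  0.01 ] minmax [ 0.385 -0.238 -0.004] [ 0.492 -0.125  0.019] rect [array([ 440.2, -184.5]), array([107.8, 105.1]), np.float64(31.2)]
small 482 mean [ 0.311 -0.155  0.007] minmax [ 0.273 -0.192 -0.003] [ 0.349 -0.116  0.014] rect [array([ 310.7, -153.6]), array([74. , 75.4]), np.float64(67.6)]
glass 523 mean [ 0.435 -0.046  0.075] minmax [ 0.402 -0.075  0.03 ] [ 0.473 -0.002  0.091] rect [array([436.4, -39.4]), array([69.6, 71.3]), np.float64(27.6)]
table 30 mean [ 0.592 -0.494  0.065] minmax [ 0.574 -0.5    0.053] [ 0.6   -0.488  0.099] rect [array([ 586.9, -494.2]), array([11.8, 26.5]), np.float64(89.7)]
table2 84 mean [ 0.532  0.03  -0.   ] minmax [ 0.51   0.01  -0.007] [0.554 0.049 0.005] rect [array([531.7,  30.7]), array([28.1, 37.6]), np.float64(66.9)]
```

View pics/c0.png

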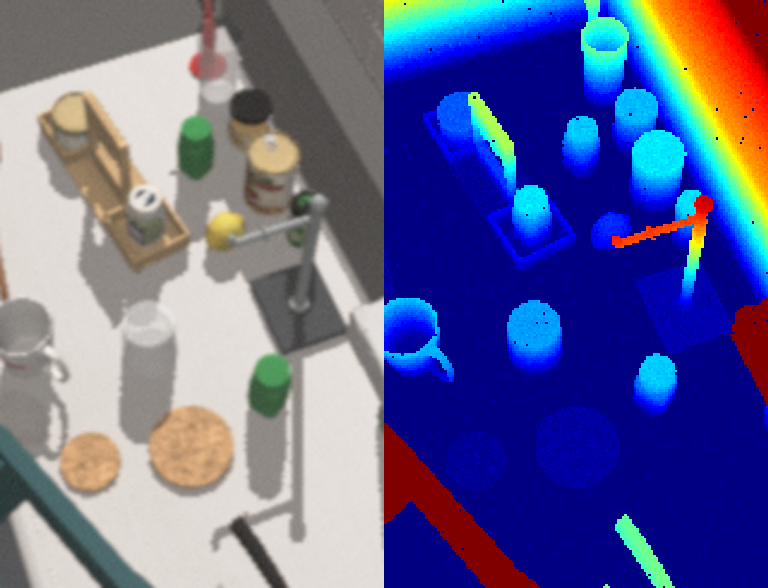

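The crop confirms the white-capped jar in the caddy's near pocket, the tin in its far pocket, and the large trivet at crop (191,447). The hook arm runs along world -x. The tin sits at the caddy's +y end, so notch_left (+30) is the one to use, with the caddy staying the way round it is.

```bash
cat >> h.py <<'E'
from scipy.spatial.transform import Rotation as Ro
def go(pos,yawdeg):
    o=robot.get_obs();R=Ro.from_euler('xyz',o["ee_rot"]).as_matrix()
    d=R.T@(np.array(pos)-o["tool_pos"])
    t=-((yawdeg-np.degrees(o["ee_rot"][2])+180)%360-180)/10
    print("t",round(o["time"],2),"at",o["tool_pos"].round(4),"rpy",np.degrees(o["ee_rot"]).round(1),"shift",d.round(4),"roll",round(t,3))
E
python3 - <<'E'
from h import *
s=dict(np.load("side0.npz"));P=cloud(s);p=P.reshape(-1,3);p=p[np.isfinite(p[:,0])]
def box(x0,x1,y0,y1,z0,z1):
    return p[(p[:,0]>x0)&(p[:,0]<x1)&(p[:,1]>y0)&(p[:,1]<y1)&(p[:,2]>z0)&(p[:,2]<z1)]
for n,b in dict(jar=(.46,.54,.09,.17,.1,.13),tin=(.41,.50,.29,.39,.062,.08),glassrim=(.38,.49,-.1,.02,.08,.1),shelf=(.4,1.2,-.6,.5,.3,.6),green=(.5,.62,-.22,-.1,.06,.13)).items():
    q=box(*b);r=cv2.minEnclosingCircle((q[:,:2]*1000).astype(np.float32));print(n,len(q),r,q.min(0).round(3),q.max(0).round(3))
q=box(.42,.55,.15,.31,.155,.175)
for n,q in(("rail",q),("arm",box(.545,.635,-.08,-.02,.232,.25))):
    print(n,cv2.fitLine((q[:,:2]*1000).astype(np.float32),cv2.DIST_HUBER,0,.01,.01).ravel(),rect(q),q[:,2].max())
q=box(.40,.56,.07,.40,.025,.045);print("rim",rect(q))
q=box(.57,.75,-.13,.03,.009,.018);print("base",rect(q))
# shelf lowest-x per y
q=box(.4,1.2,-.6,.5,.28,.9)
for y in np.arange(-.5,.5,.1):
    k=q[abs(q[:,1]-y)<.05]
    if len(k):print(round(y,1),k[k[:,0].argmin()].round(3))
go([.498,.133,.20],99.7);
E
```

```text
jar 135 ((497.4912109375, 132.39581298828125), 23.777734756469727) [0.476 0.11  0.1  ] [0.52  0.156 0.112]
tin 136 ((461.4880676269531, 339.6774597167969), 39.84990310668945) [0.429 0.302 0.062] [0.486 0.379 0.073]
glassrim 333 ((436.7907409667969, -37.10163879394531), 35.531593322753906) [ 0.405 -0.072  0.08 ] [ 0.471 -0.002  0.091]
shelf 21836 ((606.3775634765625, -42.97239303588867), 565.8770141601562) [ 0.4   -0.598  0.3  ] [0.807 0.487 0.6  ]
green 257 ((557.3605346679688, -161.56858825683594), 25.54593849182129) [ 0.532 -0.186  0.06 ] [ 0.583 -0.137  0.104]
rail [ 1.6838527e-01 -9.8572123e-01  4.7976584e+02  2.3487083e+02] ((480.30352783203125, 237.4113006591797), (15.349720001220703, 112.37448120117188), 9.6605863571167) 0.1702557788966944
arm [ 9.9978215e-01 -2.0871803e-02  5.9077100e+02 -5.1145103e+01] ((589.8184814453125, -49.981327056884766), (88.84207153320312, 15.798664093017578), 2.9189276695251465) 0.24972623145509248
rim ((480.3064880371094, 237.99777221679688), (93.17814636230469, 306.4653015136719), 9.460505485534668)
base ((675.2349853515625, -41.29210662841797), (142.37660217285156, 149.01231384277344), 89.78768157958984)
-0.5 [ 0.495 -0.502  0.618]
-0.4 [ 0.495 -0.362  0.632]
-0.3 [ 0.495 -0.348  0.625]
-0.2 [ 0.774 -0.206  0.826]
-0.1 [ 0.648 -0.052  0.281]
-0.0 [ 0.65  -0.049  0.28 ]
0.1 [0.795 0.128 0.694]
0.2 [0.798 0.216 0.407]
0.3 [0.798 0.324 0.453]
0.4 [0.798 0.409 0.327]
t 0.1 at [ 0.2459 -0.4914  0.2044] rpy [-179.9   -0.    26.6] shift [ 0.5048 -0.4457  0.0054] roll -7.313
```

Call:
{"method": "carry_out", "body": {"steps": [[[0, 0, -0.06], 0, -1], [[0, 0, -0.12], 0, -1], [[0.505, -0.446, -0.12], -7.31, -1], [[0.505, -0.446, -0.12], -7.31, -1], [[0.505, -0.446, -0.12], -7.31, -1], [[0.505, -0.446, -0.12], -7.31, -1], [[0.505, -0.446, -0.12], -7.31, -1], [[0.505, -0.446, -0.12], -7.31, -1], [[0.505, -0.446, -0.12], -7.31, -1], [[0.505, -0.446, -0.12], -7.31, -1]]}}

```text
time: 1.35
tool_pos: [0.4334, -0.0262, 0.3251]
ee_rot: [-3.142, 0.0, 1.74]
wrist_force: [0.7, -0.8, 0.4]
width: 0.0934
finger_force: 0.0
```

```bash
python3 -c "
from h import *
go([.4975,.1325,.075],99.6)"
```

```text
t 1.35 at [ 0.4334 -0.0262  0.3251] rpy [-180.     0.    99.7] shift [0.1457 0.09   0.2501] roll 0.011
```

Call:
{"method": "carry_out", "body": {"steps": [[[0.05, 0.03, 0], 0, -1], [[0.1, 0.06, 0], 0, -1], [[0.125, 0.08, 0.02], 0, -1], [[0.125, 0.08, 0.08], 0, -1], [[0.125, 0.08, 0.08], 0, -1], [[0.125, 0.08, 0.08], 0, -1]]}}

```text
time: 2.1
tool_pos: [0.4921, 0.1083, 0.2481]
ee_rot: [3.138, 0.0, 1.739]
wrist_force: [0.1, 0.0, 1.2]
width: 0.094
finger_force: 0.0
```

```bash
python3 -c "
from h import *
go([.4975,.1325,.075],99.6)
s=robot.snapshot('wrist');cv2.imwrite('pics/w1.png',s['image'][:,:,::-1])
P=cloud(s);p=P.reshape(-1,3)
q=p[(p[:,2]>.1)&(p[:,2]<.115)&(p[:,1]<.17)&(p[:,1]>.08)&(abs(p[:,0]-.5)<.05)];print(len(q),cv2.minEnclosingCircle((q[:,:2]*1000).astype(np.float32)))
q=p[(p[:,2]>.155)&(p[:,2]<.175)&(p[:,1]<.31)&(p[:,1]>.15)&(abs(p[:,0]-.5)<.05)];print(len(q), len(q)>5 and rect(q))"
```

```text
t 2.1 at [0.4921 0.1083 0.2481] rpy [179.8   0.   99.6] shift [0.0231 0.0087 0.1731] roll 0.004
1213 ((495.5389709472656, 135.4419708251953), 22.65744400024414)
1758 ((479.8749694824219, 228.53659057617188), (14.026471138000488, 86.47782897949219), 9.38430118560791)
```

Call:
{"method": "carry_out", "body": {"steps": [[[0.024, 0.0085, 0.04], 0, -1], [[0.024, 0.0085, 0.09], 0, -1], [[0.024, 0.0085, 0.14], 0, -1], [[0.024, 0.0085, 0.173], 0, -1], [[0.024, 0.0085, 0.173], 0, -1], [[0.024, 0.0085, 0.173], 0, 0.6], [[0.024, 0.0085, 0.173], 0, 0.6], [[0.024, 0.0085, 0.173], 0, 0.6], [[0.024, 0.0085, 0.173], 0, 0.6], [[0.024, 0.0085, 0.173], 0, 0.6]]}}

```text
time: 3.4
tool_pos: [0.4956, 0.1335, 0.0727]
ee_rot: [3.141, 0.0, 1.74]
wrist_force: [0.8, -0.2, 0.9]
width: 0.0474
finger_force: 25.2
```

Call:
{"method": "carry_out", "body": {"steps": [[[0, 0, 0], 0, 0.6], [[0, 0, -0.02], 0, 0.6], [[0, 0, -0.05], 0, 0.6], [[0, 0, -0.09], 0, 0.6], [[0, 0, -0.13], 0, 0.6], [[0, 0, -0.17], 0, 0.6], [[0, 0, -0.2], 0, 0.6], [[0, 0, -0.2], 0, 0.6], [[0, 0, -0.2], 0, 0.6]]}}

```text
time: 4.53
tool_pos: [0.4947, 0.1334, 0.2704]
ee_rot: [-3.138, 0.0, 1.74]
wrist_force: [-0.0, -0.3, -1.3]
width: 0.0468
finger_force: 30.0
```

```bash
python3 -c "
from h import *
go([.439,-.184,.24],99.6)
s=robot.snapshot('side');cv2.imwrite('pics/s2.png',cv2.resize(s['image'][60:345,140:400,::-1],None,fx=2,fy=2))
s=robot.snapshot('wrist');cv2.imwrite('pics/w2.png',s['image'][:,:,::-1])"
```

```text
t 4.53 at [0.4947 0.1334 0.2704] rpy [-179.8    0.    99.7] shift [-0.3035 -0.1082  0.0308] roll 0.008
```

View pics/s2.png

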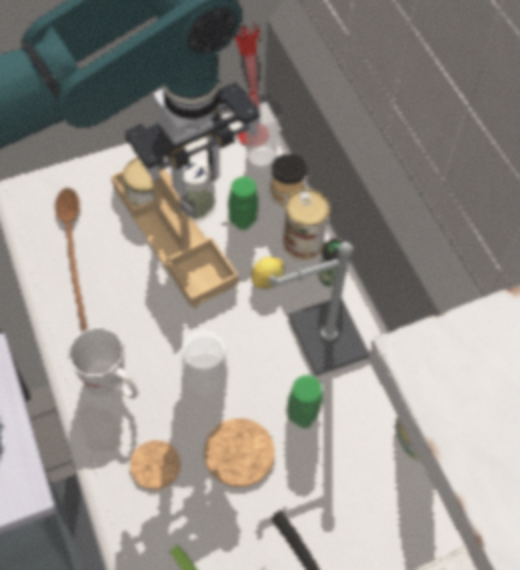

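The jar is held clear of the caddy at crop (195,190). The tin is still in its pocket and the near pocket is empty.

Call:
{"method": "carry_out", "body": {"steps": [[[-0.02, -0.007, 0], 0, 0.6], [[-0.06, -0.021, 0], 0, 0.6], [[-0.11, -0.039, 0], 0, 0.6], [[-0.16, -0.057, 0], 0, 0.6], [[-0.21, -0.075, 0], 0, 0.6], [[-0.26, -0.093, 0], 0, 0.6], [[-0.29, -0.103, 0], 0, 0.6], [[-0.3035, -0.108, 0.01], 0, 0.6], [[-0.3035, -0.108, 0.05], 0, 0.6], [[-0.3035, -0.108, 0.05], 0, 0.6]]}}

```text
time: 5.88
tool_pos: [0.4376, -0.1819, 0.2174]
ee_rot: [-3.134, -0.007, 1.74]
wrist_force: [-0.3, 0.1, -0.7]
width: 0.047
finger_force: 30.0
```

Call:
{"method": "carry_out", "body": {"steps": [[[0, 0, 0.04], 0, 0.6], [[0, 0, 0.08], 0, 0.6], [[0, 0, 0.11], 0, 0.6], [[0, 0, 0.13], 0, 0.6], [[0, 0, 0.13], 0, 0.6], [[0, 0, 0.13], 0, 0.6]]}}

```text
time: 6.62
tool_pos: [0.441, -0.1839, 0.0942]
ee_rot: [3.14, 0.002, 1.74]
wrist_force: [0.4, 0.6, -0.8]
width: 0.0467
finger_force: 30.0
```

```bash
python3 -c "
from h import *
go([.439,-.184,.075],99.6)
s=robot.snapshot('side');cv2.imwrite('pics/s3.png',cv2.resize(s['image'][150:345,160:360,::-1],None,fx=3,fy=3))
P=cloud(s);im=s['image'].astype(int);m=(im[...,0]-im[...,2]>40)&(P[...,2]<.02)&(P[...,2]>0)&(abs(P[...,0]-.44)<.07)&(abs(P[...,1]+.185)<.07)
q=P[m];print(len(q),cv2.minEnclosingCircle((q[:,:2]*1000).astype(np.float32)))
"
```

```text
t 6.62 at [ 0.441  -0.1839  0.0942] rpy [1.799e+02 1.000e-01 9.970e+01] shift [ 0.0003 -0.002   0.0191] roll 0.012
552 ((439.3620300292969, -183.49290466308594), 54.85371398925781)
```

View pics/s3.png

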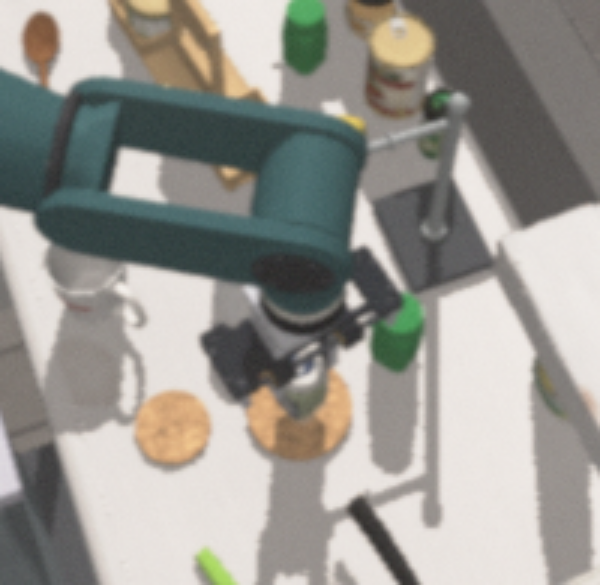

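The jar hangs just above the large trivet's centre, at crop (300,390). I'll lower it gently.

Call:
{"method": "carry_out", "body": {"steps": [[[0, -0.002, 0.008], 0, 0.6], [[0, -0.002, 0.014], 0, 0.6], [[0, -0.002, 0.017], 0, 0.6], [[0, -0.002, 0.018], 0, 0.6], [[0, -0.002, 0.018], 0, 0.6], [[0, -0.002, 0.018], 0, 0.6]]}}

```text
time: 7.42
tool_pos: [0.4379, -0.1843, 0.0747]
ee_rot: [3.142, 0.0, 1.74]
wrist_force: [-0.7, 1.0, -0.0]
width: 0.047
finger_force: 30.0
```

Call:
{"method": "carry_out", "body": {"steps": [[[0, 0, 0.001], 0, 0.6], [[0, 0, 0.0015], 0, 0.6], [[0, 0, 0.0015], 0, 0.6]]}}

```text
time: 7.8
tool_pos: [0.4381, -0.1846, 0.0745]
ee_rot: [3.141, 0.001, 1.74]
wrist_force: [-3.1, 0.2, 6.2]
width: 0.0466
finger_force: 30.0
```

Call:
{"method": "carry_out", "body": {"steps": [[[0, 0, 0.001], 0, -0.1], [[0, 0, 0.001], 0, -0.3], [[0, 0, 0.001], 0, -0.6], [[0, 0, 0.001], 0, -0.9], [[0, 0, -0.01], 0, -0.9], [[0, 0, -0.04], 0, -0.9], [[0, 0, -0.09], 0, -0.9], [[0, 0, -0.14], 0, -0.9], [[0, 0, -0.18], 0, -0.9], [[0, 0, -0.18], 0, -0.9]]}}

```text
time: 9.05
tool_pos: [0.4396, -0.1851, 0.2581]
ee_rot: [3.134, 0.006, 1.74]
wrist_force: [0.5, -0.7, 0.1]
width: 0.0894
finger_force: 0.0
```

```bash
python3 -c "
from h import *
# rail grip at caddy y=+30
a=np.radians(9.6);c=np.array([.480,.236]);g=c+.03*np.array([-np.sin(a),np.cos(a)]);print(g)
go([*g,.25],99.6)
s=robot.snapshot('wrist');P=cloud(s);p=P.reshape(-1,3)
q=p[(p[:,2]>.095)&(p[:,2]<.125)&(abs(p[:,0]-.44)<.05)&(abs(p[:,1]+.184)<.05)];print('jar',len(q),len(q)>5 and (q[:,2].max(),cv2.minEnclosingCircle((q[:,:2]*1000).astype(np.float32))))
"
```

```text
[0.47499694 0.26557988]
t 9.05 at [ 0.4396 -0.1851  0.2581] rpy [179.6   0.4  99.7] shift [0.4384 0.1106 0.0062] roll 0.007
jar 1161 (np.float64(0.11082417464035803), ((436.9992980957031, -182.40611267089844), 23.186386108398438))
```

Call:
{"method": "carry_out", "body": {"steps": [[[0.055, 0.014, -0.03], 0, -0.9], [[0.11, 0.028, -0.03], 0, -0.9], [[0.165, 0.042, -0.03], 0, -0.9], [[0.22, 0.055, -0.03], 0, -0.9], [[0.275, 0.07, -0.03], 0, -0.9], [[0.33, 0.083, -0.03], 0, -0.9], [[0.385, 0.097, -0.03], 0, -0.9], [[0.438, 0.11, -0.03], 0, -0.9], [[0.438, 0.11, -0.03], 0, -0.9], [[0.438, 0.11, -0.03], 0, -0.9]]}}

```text
time: 10.35
tool_pos: [0.4722, 0.2655, 0.2813]
ee_rot: [-3.139, 0.002, 1.74]
wrist_force: [-0.3, 0.2, 0.2]
width: 0.0891
finger_force: 0.0
```

```bash
python3 -c "
from h import *
a=np.radians(9.6);c=np.array([.480,.236]);g=c+.03*np.array([-np.sin(a),np.cos(a)])
go([*g,.128],99.6)
for n in('wrist','side'):
  s=robot.snapshot(n);P=cloud(s);p=P.reshape(-1,3)
  q=p[(p[:,2]>.158)&(p[:,2]<.172)&(p[:,1]<.31)&(p[:,1]>.15)&(abs(p[:,0]-.48)<.03)];print(n,len(q), len(q)>5 and (rect(q),q[:,2].max(),np.median(q[:,2]),q.mean(0)))
  cv2.imwrite('pics/%s4.png'%n,s['image'][:,:,::-1])"
```

```text
t 10.35 at [0.4722 0.2655 0.2813] rpy [-1.798e+02  1.000e-01  9.970e+01] shift [-0.0002  0.0032  0.1533] roll 0.009
wrist 1186 (((477.8477783203125, 241.02847290039062), (13.939332962036133, 108.6471939086914), 9.27956771850586), np.float64(0.16748986964379772), np.float64(0.16414043404141684), array([0.47764643, 0.24305679, 0.16405283]))
side 119 (((480.289794921875, 237.64569091796875), (15.790071487426758, 113.43590545654297), 9.865694046020508), np.float64(0.16804544396511353), np.float64(0.16321077292871194), array([0.47990333, 0.23722033, 0.16308182]))
```

View pics/wrist4.png

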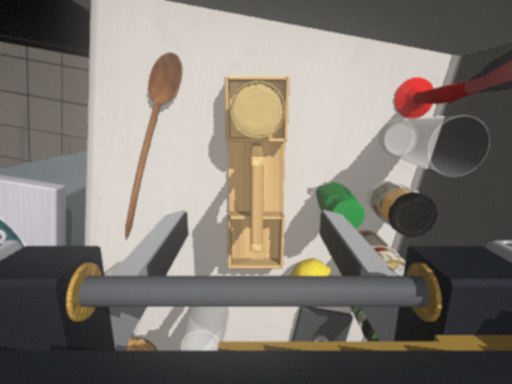

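The wrist view shows the caddy square to the gripper. The tin is at (257,108), and the rail runs from (257,148) to (257,250). The small step in the offset comes from the calibration.

Call:
{"method": "carry_out", "body": {"steps": [[[0.003, 0.002, 0.03], 0, 0], [[0.003, 0.002, 0.08], 0, 0], [[0.003, 0.002, 0.12], 0, 0], [[0.003, 0.002, 0.145], 0, 0], [[0.003, 0.002, 0.152], 0, 0], [[0.003, 0.002, 0.152], 0, 0], [[0.003, 0.002, 0.152], 0, 0]]}}

```text
time: 11.32
tool_pos: [0.4753, 0.2694, 0.1329]
ee_rot: [3.138, -0.001, 1.739]
wrist_force: [0.4, -1.0, -1.0]
width: 0.0471
finger_force: 0.0
```

```bash
python3 -c "
from h import *
go([.474,.2685,.128],99.6)"
```

```text
t 11.32 at [0.4753 0.2694 0.1329] rpy [179.8  -0.   99.6] shift [-0.0007 -0.0015  0.0049] roll 0.004
```

Call:
{"method": "carry_out", "body": {"steps": [[[0, -0.001, 0.004], 0, 0.4], [[0, -0.001, 0.004], 0, 0.5], [[0, -0.001, 0.004], 0, 0.6], [[0, -0.001, 0.004], 0, 1], [[0, -0.001, 0.004], 0, 1], [[0, -0.001, 0.004], 0, 1], [[0, -0.001, 0.004], 0, 1], [[0, -0.001, 0.002], 0, 1], [[0, -0.001, -0.004], 0, 1], [[0, -0.001, -0.004], 0, 1]]}}

```text
time: 12.58
tool_pos: [0.4727, 0.2691, 0.1344]
ee_rot: [-3.14, 0.0, 1.74]
wrist_force: [-0.2, 0.3, -6.2]
width: 0.0139
finger_force: 30.0
```

Call:
{"method": "carry_out", "body": {"steps": [[[0, 0, -0.006], 0, 1], [[0, 0, -0.015], 0, 1], [[0, 0, -0.03], 0, 1], [[0, 0, -0.04], 0, 1], [[0, 0, -0.04], 0, 1]]}}

```text
time: 13.2
tool_pos: [0.4742, 0.2696, 0.177]
ee_rot: [3.138, -0.001, 1.74]
wrist_force: [0.0, -0.1, -7.8]
width: 0.0137
finger_force: 30.0
```

```bash
python3 -c "
from h import *
o=robot.get_obs();print(o['tool_pos'],o['wrist_force'],o['wrist_torque'])
s=robot.snapshot('side');cv2.imwrite('pics/s5.png',cv2.resize(s['image'][60:345,140:400,::-1],None,fx=2,fy=2))
"
```

```text
[0.47420627 0.26964333 0.17700293] [ 0.01716648 -0.08127872 -7.82101531] [ 0.00549481 -0.09048968 -0.01200761]
```

View pics/s5.png

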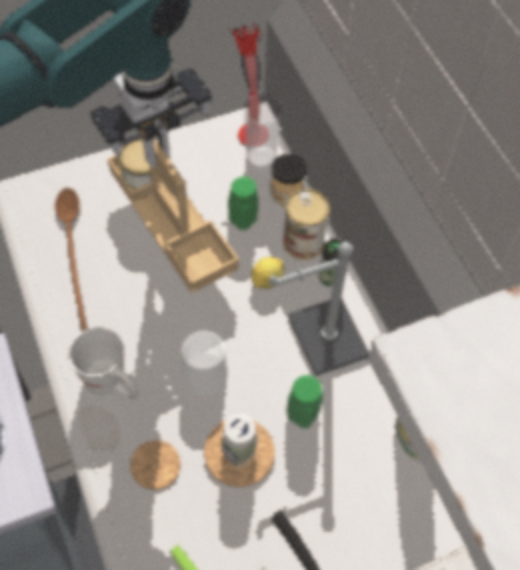

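The caddy is lifted and looks level, held at the +30 end of the rail. The jar stands on the large trivet at crop (238,440). The glass at (203,350) hasn't moved.

```bash
python3 -c "
from h import *
go([.505,-.050,.298],88.7)"
```

```text
t 13.25 at [0.4736 0.2694 0.1758] rpy [179.9  -0.   99.7] shift [-0.3201 -0.0226 -0.1223] roll 1.097
```

Call:
{"method": "carry_out", "body": {"steps": [[[0, 0, -0.015], 0, 1], [[0, 0, -0.04], 0, 1], [[0, 0, -0.07], 0, 1], [[0, 0, -0.1], 0, 1], [[0, 0, -0.118], 0, 1], [[0, 0, -0.121], 0, 1], [[0, 0, -0.121], 0, 1]]}}

```text
time: 14.12
tool_pos: [0.4731, 0.2691, 0.2955]
ee_rot: [-3.141, 0.0, 1.74]
wrist_force: [0.0, 0.7, -7.0]
width: 0.0138
finger_force: 30.0
```

Call:
{"method": "carry_out", "body": {"steps": [[[-0.01, -0.001, 0], 0.05, 1], [[-0.035, -0.002, 0], 0.15, 1], [[-0.07, -0.005, 0], 0.3, 1], [[-0.11, -0.008, 0], 0.45, 1], [[-0.15, -0.01, 0], 0.6, 1], [[-0.19, -0.013, 0], 0.75, 1], [[-0.23, -0.016, 0], 0.9, 1], [[-0.265, -0.019, 0], 1.0, 1], [[-0.29, -0.021, 0], 1.1, 1], [[-0.305, -0.022, 0], 1.1, 1]]}}

```text
time: 15.38
tool_pos: [0.5022, -0.0368, 0.295]
ee_rot: [-3.14, 0.0, 1.546]
wrist_force: [0.1, 1.6, -7.4]
width: 0.0139
finger_force: 30.0
```

Call:
{"method": "carry_out", "body": {"steps": [[[-0.008, 0, 0], 0, 1], [[-0.015, 0, 0], 0, 1], [[-0.015, 0, 0], 0, 1], [[-0.015, 0, 0], 0, 1]]}}

```text
time: 15.88
tool_pos: [0.5025, -0.0495, 0.2961]
ee_rot: [3.141, -0.0, 1.549]
wrist_force: [1.9, 0.0, -6.3]
width: 0.0138
finger_force: 30.0
```

Run:
```python
from h import *
go([.505,-.050,.298],88.7)
ims=[]
for n in("side","scene"):
    s=robot.snapshot(n);np.savez(n+"6.npz",**s);P=cloud(s);p=P.reshape(-1,3)
    def box(x0,x1,y0,y1,z0,z1):
        return p[(p[:,0]>x0)&(p[:,0]<x1)&(p[:,1]>y0)&(p[:,1]<y1)&(p[:,2]>z0)&(p[:,2]<z1)]
    for m,b in dict(rim=(.42,.58,-.27,.11,.18,.22),rail=(.48,.53,-.16,.02,.3,.34),arm=(.545,.635,-.08,-.02,.23,.252),tip=(.525,.55,-.08,-.02,.23,.27),post=(.635,.68,-.08,-.02,.265,.3)).items():
        q=box(*b)
        if len(q)>8: print(n,m,len(q),q.mean(0).round(4),q.min(0).round(3),q.max(0).round(3),[np.round(k,1) for k in rect(q)])
    ims.append(s["image"][:,:,::-1])
a=cv2.resize(ims[0][60:340,150:400],(400,448));b=cv2.resize(ims[1][100:380,150:400],(400,448))
cv2.imwrite("pics/c6.png",np.hstack([a,b]))
```

```text
t 15.88 at [ 0.5025 -0.0495  0.2961] rpy [180.   -0.   88.7] shift [-0.0005  0.0026 -0.0019] roll 0.003
side rim 936 [ 0.4942 -0.1235  0.197 ] [ 0.453 -0.233  0.18 ] [0.55  0.055 0.22 ] [array([501.7, -88.8]), array([288.1,  93.7]), np.float64(88.9)]
side rail 325 [ 0.4998 -0.0887  0.3252] [ 0.483 -0.137  0.3  ] [ 0.522 -0.045  0.34 ] [array([507.1, -89.9]), array([37.7, 93.4]), np.float64(7.8)]
side arm 110 [ 0.5902 -0.051   0.2432] [ 0.546 -0.057  0.232] [ 0.634 -0.043  0.252] [array([589.8, -50.1]), array([13.7, 87.5]), np.float64(87.7)]
side tip 21 [ 0.543  -0.0511  0.25  ] [ 0.538 -0.054  0.241] [ 0.549 -0.045  0.259] [array([542.8, -51.5]), array([ 7.6, 12.6]), np.float64(55.8)]
side post 48 [ 0.6503 -0.0531  0.2739] [ 0.641 -0.063  0.265] [ 0.661 -0.04   0.281] [array([651.3, -51.5]), array([21. , 19.8]), np.float64(31.3)]
scene rim 1499 [ 0.4894 -0.1002  0.1975] [ 0.45  -0.232  0.18 ] [0.549 0.072 0.22 ] [array([499.9, -80.4]), array([303.8,  95.4]), np.float64(88.9)]
scene rail 470 [ 0.4951 -0.0878  0.3224] [ 0.481 -0.136  0.3  ] [ 0.52  -0.028  0.34 ] [array([503.3, -81.4]), array([ 38.3, 107.6]), np.float64(6.9)]
scene arm 66 [ 0.6046 -0.0514  0.2437] [ 0.577 -0.058  0.235] [ 0.634 -0.043  0.25 ] [array([605.5, -49.5]), array([57. , 15.1]), np.float64(1.9)]
scene post 42 [ 0.6471 -0.053   0.2737] [ 0.639 -0.061  0.266] [ 0.66  -0.043  0.28 ] [array([649.8, -51.9]), array([17.8, 20.4]), np.float64(47.1)]
```

View pics/c6.png

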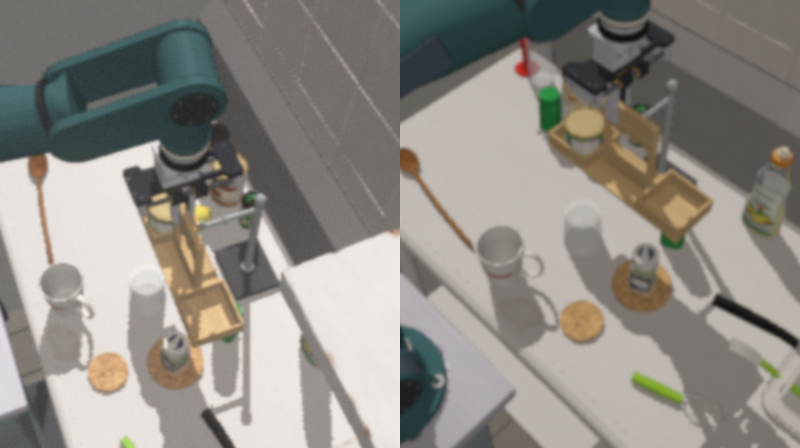

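The caddy hangs level in front of the hook. The slot faces the hook's tip at left crop (195,225), and the notch's y matches the arm's to about 1 mm.

Call:
{"method": "carry_out", "body": {"steps": [[[0, 0.005, 0], 0, 1], [[0.0005, 0.013, 0], 0, 1], [[0.0005, 0.022, 0], 0, 1], [[0.001, 0.032, 0], 0, 1], [[0.001, 0.042, 0], 0, 1], [[0.0015, 0.052, 0], 0, 1], [[0.0015, 0.058, 0], 0, 1], [[0.0015, 0.0615, 0], 0, 1], [[0.0015, 0.0615, 0], 0, 1], [[0.0015, 0.0615, 0], 0, 1]]}}

```text
time: 17.23
tool_pos: [0.5638, -0.05, 0.2961]
ee_rot: [-3.142, 0.0, 1.548]
wrist_force: [-0.3, -0.2, -7.0]
width: 0.0137
finger_force: 30.0
```

Run:
```python
from h import *
go([.5635,-.050,.263],88.7)
print(robot.get_obs()["wrist_force"])
for n in("side","scene"):
    s=robot.snapshot(n);P=cloud(s);p=P.reshape(-1,3)
    def box(x0,x1,y0,y1,z0,z1):
        return p[(p[:,0]>x0)&(p[:,0]<x1)&(p[:,1]>y0)&(p[:,1]<y1)&(p[:,2]>z0)&(p[:,2]<z1)]
    q=box(.49,.64,-.26,.10,.185,.215);print(n,"rim",len(q),q.min(0).round(3),q.max(0).round(3),rect(q))
    q=box(.54,.59,-.16,-.07,.32,.34);print(n,"rail",len(q),len(q) and (q.mean(0),q.min(0).round(3),q.max(0).round(3)),[ (y,np.percentile(q[abs(q[:,1]-y)<.012][:,2],50).round(4)) for y in (-.12,-.09)])
    cv2.imwrite(f"pics/{n}7.png",s["image"][:,:,::-1])
```

```text
t 17.23 at [ 0.5638 -0.05    0.2961] rpy [-180.     0.    88.7] shift [ 0.     -0.0003  0.0331] roll -0.003
[-0.34496721 -0.1634833  -7.01537075]
side rim 736 [ 0.514 -0.234  0.185] [0.611 0.069 0.215] ((563.2118530273438, -82.33406066894531), (301.76617431640625, 92.74666595458984), 88.68903350830078)
side rail 148 (array([ 0.56140292, -0.10560514,  0.33065637]), array([ 0.555, -0.137,  0.32 ]), array([ 0.571, -0.071,  0.337])) [(-0.12, np.float64(0.3318)), (-0.09, np.float64(0.332))]
scene rim 1190 [ 0.51  -0.234  0.185] [0.608 0.07  0.215] ((559.4902954101562, -82.09968566894531), (303.1379089355469, 96.10676574707031), 89.3573226928711)
scene rail 169 (array([ 0.55805937, -0.10504461,  0.33000093]), array([ 0.552, -0.136,  0.32 ]), array([ 0.568, -0.07 ,  0.337])) [(-0.12, np.float64(0.3312)), (-0.09, np.float64(0.3316))]
```

Call:
{"method": "carry_out", "body": {"steps": [[[0.001, 0, 0.004], 0, 1], [[0.001, 0, 0.01], 0, 1], [[0.001, 0, 0.016], 0, 1], [[0.001, 0, 0.022], 0, 1], [[0.001, 0, 0.026], 0, 1], [[0.001, 0, 0.028], 0, 1], [[0.001, 0, 0.029], 0, 1], [[0.001, 0, 0.029], 0, 1]]}}

```text
time: 18.32
tool_pos: [0.564, -0.0491, 0.2671]
ee_rot: [3.141, 0.0, 1.548]
wrist_force: [0.8, 0.3, -7.5]
width: 0.0134
finger_force: 30.0
```

Call:
{"method": "carry_out", "body": {"steps": [[[0, 0, 0.001], 0, 1], [[0, 0, 0.0015], 0, 1], [[0, 0, 0.002], 0, 1], [[0, 0, 0.002], 0, 1], [[0, 0, 0.002], 0, 1]]}}

```text
time: 18.95
tool_pos: [0.564, -0.049, 0.265]
ee_rot: [3.142, 0.0, 1.548]
wrist_force: [1.0, -0.2, -7.5]
width: 0.0137
finger_force: 30.0
```

Call:
{"method": "carry_out", "body": {"steps": [[[0, 0, 0.0005], 0, 1], [[0, 0, 0.001], 0, 1], [[0, 0, 0.0015], 0, 1], [[0, 0, 0.0015], 0, 1], [[0, 0, 0.0015], 0, 1]]}}

```text
time: 19.58
tool_pos: [0.564, -0.0491, 0.2635]
ee_rot: [3.142, 0.0, 1.548]
wrist_force: [-0.4, -0.2, -6.6]
width: 0.0144
finger_force: 30.0
```

Call:
{"method": "carry_out", "body": {"steps": [[[0, 0, 0.0005], 0, 1], [[0, 0, 0.001], 0, 1], [[0, 0, 0.001], 0, 1], [[0, 0, 0.001], 0, 1]]}}

```text
time: 20.08
tool_pos: [0.564, -0.0491, 0.2625]
ee_rot: [3.142, 0.0, 1.548]
wrist_force: [-0.1, 0.0, -6.6]
width: 0.0138
finger_force: 30.0
```

Call:
{"method": "carry_out", "body": {"steps": [[[0, 0, 0.0005], 0, 1], [[0, 0, 0.001], 0, 1], [[0, 0, 0.001], 0, 1], [[0, 0, 0.001], 0, 1]]}}

```text
time: 20.58
tool_pos: [0.564, -0.0491, 0.2615]
ee_rot: [3.142, 0.0, 1.548]
wrist_force: [0.6, 0.2, -7.1]
width: 0.0134
finger_force: 30.0
```

Call:
{"method": "carry_out", "body": {"steps": [[[0, 0, 0.0005], 0, 1], [[0, 0, 0.0005], 0, 1], [[0, 0, 0.0005], 0, 1]]}}

```text
time: 20.95
tool_pos: [0.564, -0.049, 0.261]
ee_rot: [3.142, 0.0, 1.548]
wrist_force: [0.5, 1.0, -6.8]
width: 0.0141
finger_force: 30.0
```

Call:
{"method": "carry_out", "body": {"steps": [[[0, 0, 0.0005], 0, 1], [[0, 0, 0.0005], 0, 1], [[0, 0, 0.0005], 0, 1]]}}

```text
time: 21.32
tool_pos: [0.564, -0.049, 0.2605]
ee_rot: [3.142, 0.0, 1.548]
wrist_force: [0.2, -0.1, -6.8]
width: 0.0138
finger_force: 30.0
```

Run:
```python
from h import *
o=robot.get_obs();print(o["tool_pos"],o["wrist_force"],o["wrist_torque"])
for n in("side","scene"):
    s=robot.snapshot(n);P=cloud(s);p=P.reshape(-1,3)
    def box(x0,x1,y0,y1,z0,z1):
        return p[(p[:,0]>x0)&(p[:,0]<x1)&(p[:,1]>y0)&(p[:,1]<y1)&(p[:,2]>z0)&(p[:,2]<z1)]
    q=box(.49,.64,-.26,.10,.15,.18);print(n,"rim",len(q),q.min(0).round(3),q.max(0).round(3),rect(q))
    q=box(.54,.59,-.16,-.07,.285,.31);print(n,"rail",len(q),q.mean(0),[ (y,np.percentile(q[abs(q[:,1]-y)<.012][:,2],50).round(4)) for y in (-.12,-.09)])
    if n=="side": cv2.imwrite("pics/s8.png",cv2.resize(s["image"][120:290,220:350,::-1],None,fx=3.5,fy=3.5,interpolation=cv2.INTER_CUBIC))
```

```text
[ 0.56400264 -0.04902285  0.26046914] [ 0.20954731 -0.0654802  -6.80733292] [-0.00181409 -0.05917327 -0.03625386]
side rim 703 [ 0.514 -0.232  0.15 ] [0.611 0.072 0.18 ] ((563.3489990234375, -80.34588623046875), (303.6923522949219, 93.21685028076172), 88.75349426269531)
side rail 137 [ 0.56183193 -0.10401619  0.29555393] [(-0.12, np.float64(0.2968)), (-0.09, np.float64(0.2958))]
scene rim 1114 [ 0.51  -0.232  0.15 ] [0.609 0.072 0.18 ] ((560.9545288085938, -80.26370239257812), (303.7991027832031, 95.88088989257812), 88.7633056640625)
scene rail 157 [ 0.55834868 -0.10479224  0.29431269] [(-0.12, np.float64(0.2957)), (-0.09, np.float64(0.2955))]
```

View pics/s8.png

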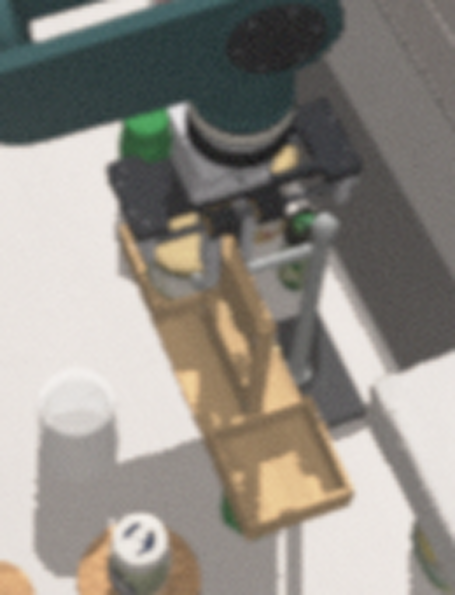

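The handle is across the arm, with the arm passing through the slot under the fingers at crop (270,262). The caddy is level with no contact yet, so I keep lowering.

Call:
{"method": "carry_out", "body": {"steps": [[[0, 0, 0.0005], 0, 1], [[0, 0, 0.0005], 0, 1], [[0, 0, 0.0005], 0, 1]]}}

```text
time: 21.8
tool_pos: [0.564, -0.0491, 0.26]
ee_rot: [3.141, 0.0, 1.548]
wrist_force: [-0.4, 0.6, -6.0]
width: 0.0135
finger_force: 30.0
```

Call:
{"method": "carry_out", "body": {"steps": [[[0, 0, 0.0005], 0, 1], [[0, 0, 0.0005], 0, 1], [[0, 0, 0.0005], 0, 1]]}}

```text
time: 22.18
tool_pos: [0.564, -0.0491, 0.2599]
ee_rot: [3.141, 0.0, 1.548]
wrist_force: [-0.0, -0.4, -3.8]
width: 0.0138
finger_force: 30.0
```

Call:
{"method": "carry_out", "body": {"steps": [[[0, 0, 0.0005], 0, 1], [[0, 0, 0.0005], 0, 1], [[0, 0, 0.0005], 0, 1]]}}

```text
time: 22.55
tool_pos: [0.5641, -0.0491, 0.2598]
ee_rot: [3.14, 0.0, 1.548]
wrist_force: [-1.3, -0.0, -0.3]
width: 0.0136
finger_force: 30.0
```

The hook now carries the caddy's weight and the wrist load is about 0. I'll release it slowly.

Call:
{"method": "carry_out", "body": {"steps": [[[0, 0, 0], 0, 0.69], [[0, 0, 0], 0, 0.68], [[0, 0, 0], 0, 0.66], [[0, 0, 0], 0, 0.64], [[0, 0, 0], 0, 0.6], [[0, 0, 0], 0, 0.55], [[0, 0, 0], 0, 0.5], [[0, 0, 0], 0, 0.45], [[0, 0, 0], 0, 0.45], [[0, 0, 0], 0, 0.45]]}}

```text
time: 23.8
tool_pos: [0.564, -0.0491, 0.259]
ee_rot: [3.142, 0.0, 1.548]
wrist_force: [1.0, 0.2, 0.4]
width: 0.0256
finger_force: 0.0
```

Run:
```python
from h import *
for n in("side","scene"):
    s=robot.snapshot(n);P=cloud(s);p=P.reshape(-1,3)
    q=p[(abs(p[:,0]-.563)<.025)&(p[:,1]>-.16)&(p[:,1]<-.07)&(p[:,2]>.285)&(p[:,2]<.31)]
    print(n,"rail",len(q),q.mean(0).round(4),[(y,np.median(q[abs(q[:,1]-y)<.012][:,2]).round(4)) for y in (-.12,-.09)])
print(robot.get_obs()["wrist_force"])
```

```text
side rail 137 [ 0.562  -0.105   0.2944] [(-0.12, np.float64(0.295)), (-0.09, np.float64(0.2956))]
scene rail 151 [ 0.5587 -0.104   0.2935] [(-0.12, np.float64(0.2941)), (-0.09, np.float64(0.2946))]
[-0.16787658  0.08709667 -0.32715388]
```

Released, and the caddy still sits level. I'll raise straight up slowly, then back away.

Call:
{"method": "carry_out", "body": {"steps": [[[0, 0, -0.006], 0, 0.4], [[0, 0, -0.015], 0, 0.4], [[0, 0, -0.025], 0, 0.4], [[0, 0, -0.038], 0, 0.4], [[0, 0, -0.055], 0, 0.4], [[0, 0, -0.08], 0, 0.4], [[0, 0, -0.11], 0, 0.4], [[0, 0, -0.13], 0, 0.4], [[0, -0.03, -0.13], 0, 0.4], [[0, -0.06, -0.13], 0, 0.4]]}}

```text
time: 25.15
tool_pos: [0.5036, -0.0477, 0.3899]
ee_rot: [3.141, 0.0, 1.548]
wrist_force: [0.3, 0.4, -0.5]
width: 0.0286
finger_force: 0.0
```

Call:
{"method": "carry_out", "body": {"steps": [[[0, -0.05, 0], 0, 0.4], [[0, -0.1, 0], 0, 0.4], [[0, -0.13, 0], 0, 0.4], [[0, -0.13, 0], 0, 0.4], [[0, -0.13, 0], 0, 0.4], [[0, -0.13, 0], 0, 0.4]]}}

```text
time: 25.9
tool_pos: [0.375, -0.0448, 0.3885]
ee_rot: [-3.14, -0.0, 1.548]
wrist_force: [1.2, 0.2, -0.1]
width: 0.028
finger_force: 0.0
```

Run:
```python
from h import *
ims=[]
for n in("side","scene"):
    s=robot.snapshot(n);P=cloud(s);p=P.reshape(-1,3)
    q=p[(abs(p[:,0]-.563)<.025)&(p[:,1]>-.16)&(p[:,1]<.0)&(p[:,2]>.285)&(p[:,2]<.31)]
    print(n,"rail",len(q),[(y,np.median(q[abs(q[:,1]-y)<.012][:,2]).round(4)) for y in (-.12,-.09,-.06,-.04)])
    q=p[(abs(p[:,0]-.44)<.05)&(abs(p[:,1]+.184)<.05)&(p[:,2]>.1)&(p[:,2]<.125)]
    if len(q)>5:print("jar",q[:,2].max(),cv2.minEnclosingCircle((q[:,:2]*1000).astype(np.float32)))
    q=p[(abs(p[:,0]-.437)<.055)&(abs(p[:,1]+.037)<.055)&(p[:,2]>.08)&(p[:,2]<.1)]
    if len(q)>5:print("glass",cv2.minEnclosingCircle((q[:,:2]*1000).astype(np.float32)))
    ims.append(s["image"][:,:,::-1])
print(robot.get_obs()["time"])
a=cv2.resize(ims[0][60:340,150:400],(400,448));b=cv2.resize(ims[1][100:380,150:400],(400,448))
cv2.imwrite("pics/c9.png",np.hstack([a,b]))
```

```text
side rail 214 [(-0.12, np.float64(0.2951)), (-0.09, np.float64(0.2949)), (-0.06, np.float64(0.2951)), (-0.04, np.float64(0.2952))]
jar 0.1147014117703666 ((438.9024658203125, -185.0383758544922), 22.696542739868164)
glass ((437.65545654296875, -37.508544921875), 35.14963912963867)
scene rail 247 [(-0.12, np.float64(0.2951)), (-0.09, np.float64(0.2949)), (-0.06, np.float64(0.2955)), (-0.04, np.float64(0.2956))]
jar 0.11349021708189629 ((436.4935607910156, -184.23861694335938), 24.300323486328125)
glass ((434.9255065917969, -36.55877685546875), 34.75074005126953)
26.0
```

View pics/c9.png

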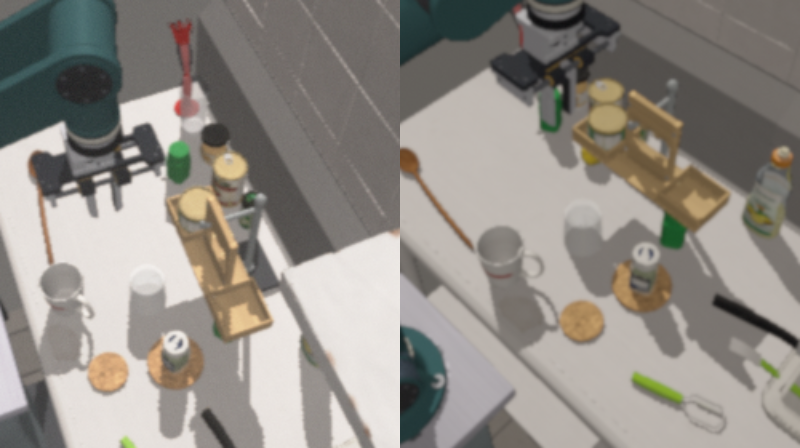

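The caddy hangs level on the hook with the tin in it. The jar stands centred on the large trivet and the glass hasn't moved.

```bash
python3 -c "
from bench import robot
print(robot.close_job())"
```

```text
the job is handed in; nothing more can be done
None
```

The job is handed in at about 26 s: the jar stands on the larger trivet, the caddy hangs level and still by notch_left with the tin in its pocket, and the glass has not moved.

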